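# Clamp the sextant stand for sea

## Task

Secure the sextant for sea: work the clamp's lever clockwise, lifting it off its serrations and swinging it back whenever it meets its stop, until the dog on the same screw has pushed the stand home against the cork pad of the fence and nips it hand-tight, about 15 N. Do it with the lever alone, do not crush the stand, leave the small instruments in the drawer as they lie, and let go with the lever dropped back into its serrations.

Things in the scene. Friction and masses are not known exactly. Their poses are not given: they have to be found in the camera images.
- drawer: Open cherry drawer box lifted out onto the chart table and fixed, 280 (x) x 395 (y) mm, walls 50 mm high, inner floor 12 mm above the table, brass knob on its -x front. Origin on the clamp screw's vertical axis at table height; interior from y -195 to +180 mm, x -130 to +130 mm in its frame. The clamp is in the middle, the stand and fence on its +y side.
- clamp_base: Fixed brass foot of the clamp on the drawer floor, origin on the screw axis, axes as the drawer's. Two upright steel stop pins, 8 mm thick, tops 102 mm above the table, stand 45 mm from the axis; they let the lever swing only 0.75 rad either way of the drawer's -y direction, lifted or not.
- lever_grip (a point): Middle of the grip of the steel clamping lever, half-way up, 92 mm from the screw axis; with the lever down it is 80 mm above the table. The lever is a straight level bar, 12 mm wide, 16 mm high, pointing radially out from the hub, free to be gripped from 75 to 115 mm from the axis.
- lever_hub (a point): Point on the screw axis at the height of the lever bar's middle. The direction from here to lever_grip is the lever's direction. Hub and toothed crown are 60 mm across.
- lever_lift (a joint): How far the lever is lifted off its serrations, m: 0 down and engaged, at most 0.012. Teeth overlap by 4.2 mm; 6 mm or more is clear. Spring and weight press it down with about 5 N when down and 8 N at the top. If it comes down on tooth tips, it drops into the next gap when turned on a little.
- lever (a joint): Angle of the lever relative to the screw, rad, growing anticlockwise seen from above (swung back); 0 as it starts, engaged. 16 serrations, one every 0.393 rad, with about 0.06 rad of play either way. Engaged, lever and screw turn together both ways; lifted, the lever swings freely.
- screw (a joint): Angle of the clamp screw with its dog, rad, growing clockwise seen from above, which tightens. Starts at 0 to 0.3. Steady friction of about 0.85 N m (9 N at lever_grip if pushed there without twisting) resists turning and holds it when let go. The dog meets the stand at about 0.7; it is tight somewhere from 0.75 to 1.35.
- dog: Brass arm fixed to the screw, 33 mm above the table, own +x along it, origin on the axis; a 12 mm steel roller, 40 mm out, swings into the stand's -y face and shoves it to the drawer's +y, with 21 to 33 mm of lever arm. Stopping at 1.5 to 1.6 N m on the lever about the screw axis (0.85 of it friction, the nip settling a little) leaves 12 to 17 N. A nip above 40 N crushes the stand.
- stand: Loose walnut stand 120 (x) x 50 (y) x 36 mm with a brass sextant upright in its slot, 180 mm high in all, about 0.85 kg, between dog and fence. Origin at the centre of its underside. It slides on the drawer floor at about 5 N. The robot must not push it directly.
- fence: Fixed walnut bar, 130 mm long; origin mid-length of its -y face (the stand's side) at floor height, 26 mm to -x of the screw axis. A cork pad stands out from it on a spring of 25 N per mm with 3 mm of travel; its free face is 18 to 30 mm in front of the bar, different every time and not reported, so the end of the stand's travel must be felt.
- stopwatch: Chrome stopwatch, 52 mm across, 12 mm thick, lying in the drawer; a bystander.
- compass: Copper-cased compass, 60 mm across, 16 mm thick, lying in the drawer; a bystander.
- shade1: Round smoked glass shade in a brass rim, 38 mm across, 5 mm thick, lying beyond the fence; a bystander.
- shade2: Second such shade; a bystander.
Mind the look-alikes: they are no part of the job. Of the things that look like the stand, the largest one is meant.

How it is judged:
By the outcome, as a careful person would: the job done as asked, in the order asked, and still so for the second after the job is handed in, with the robot touching nothing.
It also fails if it takes over 61 s, if anything falls off the work surface, if the arm or the gripper's body presses on something with over 40 N, if the wrist force passes 120 N, or if a joint passes its speed limit or range.

## Robot

A 6-joint arm with a two-finger parallel gripper is mounted at the origin on the work surface. World frame = base frame: x ahead of the robot, y to its left, z up, the work surface at z = 0. Lengths are in m, angles in rad, forces in N, time in s.
With the tool pointing down it reaches from about 0.35 to 0.775 m from the base axis. Payload 5.5 kg.
Tool frame: the origin (TCP) lies on the mounting face of the last link; the fingertips stand 173 mm ahead of it and the grasp point (between the pads) lies 155 mm ahead of it; z points along the fingers, y is the direction in which the jaws open and shut (so a half turn about z gives the same grasp; the last joint's range is limited). The gripper opens to 85 mm and grips with 20 to 120 N. Pads are 22 mm wide; open, the fingers measure 114 mm over their backs; the gripper's body (76 mm by 85 mm) begins 54 mm behind the grasp point. The pads swing forward as they close: fully open they stand 13 mm farther back than shut.
Start: joints at [-1.384, 0.313, 0.046, 1.304, 0, 1.431], TCP at [0.185, -0.545, 0.405] pointing down, gripper open.
Joint ranges: [-2.76, 2.76], [-0.86, 1.69], [-1.03, 1.26], [-2.2, 2.34], [-1.47, 1.5], [-3.14, 3.14]. Speed limits (rad/s): [2.57, 2.57, 3.14, 3.14, 3.14, 3.14].

## Interface

Orientations are given as a unit quaternion [w, x, y, z].
In Python, from workcell import get_state, eyes, env gives the robot as it stands. The module is installed in compiled form; this text tells all that it offers.
- The arm moves only by the tool carry_out, never from a script. Its argument "motion" is a list of rows, each an object of numbers: "jaw": the opening, from -1 (shut) to 1 (fully open); "tx", "ty", "tz": the shift along the tool's x, y, z in cm; "wx", "wy", "wz": the turn, a rotation vector about the tool's x, y, z in degrees. In form: [{"jaw": .., "tx": .., "ty": .., "tz": .., "wx": .., "wy": .., "wz": ..}, ...]. A call has 1 to 20 rows; each row shifts and turns the commanded pose from where the row before left it, along the tool's axes as they then stand; what a row does not reach is not made up. A row lasts 1/8 s, in which the tool goes at most 62.5 mm and 10.7 degrees, less where a joint would pass 70% of its speed; a pose out of reach is approached as far as the arm can. A call with a gripper value outside its range is refused whole. The fingers move at their own pace and stop on an object; "force" is the grip in N (left out, the last holds). Time passes only in rows, so rows that do not move let the fingers close. It gives the time, the measured TCP pose, the force and the opening at its end, in the units of the state.
- get_state(): the state, without advancing time (a new reading comes with each control period).
- eyes.read_camera(name): name is "side" or "top"; returns the picture (384x512x3 uint8, blue, green, red); there is no depth.
- eyes.calibration(name): a dict with "K" (3x3 intrinsics, pixels), "camera_from_world" (4x4, takes a point from world to camera coordinates). Camera axes: x right, y up, looking along -z (the intrinsics and any distortion apply to the point x, -y, -z); pixel columns grow to the right and rows downward; lengths in m; the calibration is good to about 2 mm. A picture is of the moment at which its call begins. calibration takes no time and is no camera call.
- env.hand_in(): hands the job in, once; it reports no verdict.
The state is a dict: "clock": time; "joint_pos": joint angles; "qvel": joint speeds; "tau": joint torques, N m; "tcp_pos": TCP position; "orientation": TCP orientation; "wrist_force": force on the tool from outside, world axes, zero at the start; "ft_torque": the same for the moment, N m; "finger_gap": finger opening in m.
Only numpy, scipy, OpenCV 4.12 (cv2) and the standard library are available. Lean on these libraries where they do the work, as an engineer would, in place of code of your own. Each camera call takes 0.05 s, during which the arm holds its last target.

## Working session

There is one attempt and no reset: what is moved stays moved. The work goes in short steps, Python scripts to look and compute and a tool call to move; the robot and the scene stay as the last step left them, time stands still between calls to the robot, and variables do not carry over. Pictures are saved under pics/ and viewed, and the job is handed in when it is done.

Besides the shell and the picture viewer there is one more tool, called after ">>>" as name(argument=value, ...), one argument or row to a line, values as JSON. carry_out: Moves the arm, as the interface text tells. Its arguments: {"type":"object","properties":{"motion":{"type":"array"},"force":{"type":"number"}},"required":["motion"]}

```bash
mkdir -p pics; python3 - <<'E'
from workcell import get_state, eyes, env
import cv2,json
s=get_state()
print(s)
for n in("top","side"):
    im=eyes.read_camera(n); cv2.imwrite(f"pics/{n}0.png",im)
    c=eyes.calibration(n); print(n,c)
E
```

```text
{'clock': 0.0, 'joint_pos': array([-1.38358403e+00,  3.13992301e-01,  4.49558620e-02,  1.30357391e+00,
       -1.63279902e-05,  1.43119333e+00]), 'qvel': array([ 0.00157432, -0.00189149,  0.00023037,  0.00309102,  0.00188737,
        0.00194148]), 'tau': array([-1.28186235e-03, -4.80622852e+01,  2.98533618e+01,  1.93934399e-02,
       -8.84276255e-05,  2.72478573e-06]), 'tcp_pos': array([ 0.18454112, -0.54437108,  0.40380373]), 'orientation': array([-9.06557976e-04,  9.86678246e-01,  1.62681335e-01, -2.97506793e-05]), 'wrist_force': array([-1.045704  ,  0.2934845 , -1.56504435]), 'ft_torque': array([0.00601828, 0.0279365 , 0.0375529 ]), 'finger_gap': 0.0853795178769937}
top {'K': array([[385.3965531 ,   0.        , 254.15849666],
       [  0.        , 385.3965531 , 190.38244999],
       [  0.        ,   0.        ,   1.        ]]), 'camera_from_world': array([[-0.00933315, -0.99978634, -0.01844355,  0.05208804],
       [ 0.99499864, -0.01111969,  0.09926758, -0.53528697],
       [-0.09945146, -0.01742482,  0.99488983, -0.81410741],
       [ 0.        ,  0.        ,  0.        ,  1.        ]])}
side {'K': array([[388.96472758,   0.        , 260.54869575],
       [  0.        , 388.96472758, 186.84654662],
       [  0.        ,   0.        ,   1.        ]]), 'camera_from_world': array([[ 0.910342  , -0.41371074,  0.01099427, -0.46286109],
       [ 0.25746901,  0.58694162,  0.76759967, -0.22242249],
       [-0.32401721, -0.69594753,  0.6408353 , -0.52577598],
       [ 0.        ,  0.        ,  0.        ,  1.        ]])}
```

View pics/top0.png

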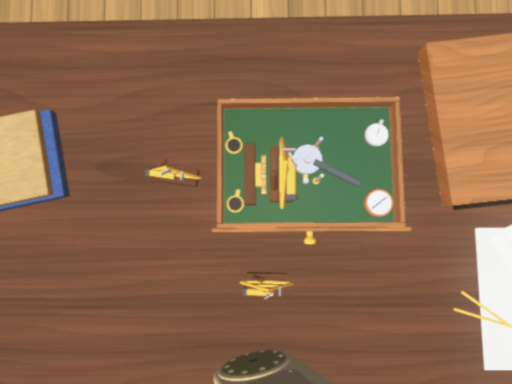

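View pics/side0.png

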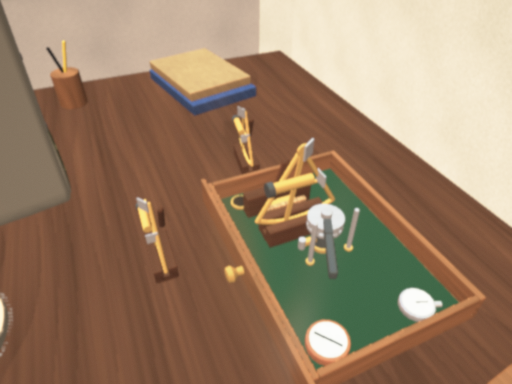

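```bash
cat > h.py <<'E'
import numpy as np,cv2
from workcell import get_state, eyes, env
def proj(n,P):
    c=eyes.calibration(n);P=np.atleast_2d(P);q=(c["camera_from_world"]@np.c_[P,np.ones(len(P))].T).T
    p=np.c_[q[:,0],-q[:,1],-q[:,2]]@c["K"].T
    return p[:,:2]/p[:,2:]
def back(n,uv,z):
    c=eyes.calibration(n);uv=np.atleast_2d(uv);d=np.c_[uv,np.ones(len(uv))]@np.linalg.inv(c["K"]).T
    d=d*[1,-1,-1];R=c["camera_from_world"][:3,:3];o=-R.T@c["camera_from_world"][:3,3];d=d@R
    return o+d*((z-o[2])/d[:,2])[:,None]
def crop(im,x0,y0,x1,y1,f,fn):
    cv2.imwrite(fn,cv2.resize(im[y0:y1,x0:x1],None,fx=f,fy=f,interpolation=cv2.INTER_CUBIC))
E
python3 - <<'E'
from h import *
a=cv2.imread("pics/top0.png");crop(a,205,90,415,240,3.8,"pics/topc.png")
a=cv2.imread("pics/side0.png");crop(a,200,130,400,280,4,"pics/sidec.png")
print(back("top",[[220,98],[399,98],[409,229],[213,229]],.05))
print(back("top",[[309,233]],.03))
E
```

```text
[[ 0.73660766  0.11873971  0.05      ]
 [ 0.73050798 -0.26852107  0.05      ]
 [ 0.44891556 -0.27618619  0.05      ]
 [ 0.45273832  0.13365645  0.05      ]]
[[ 0.44228641 -0.07029252  0.03      ]]
```

View pics/topc.png

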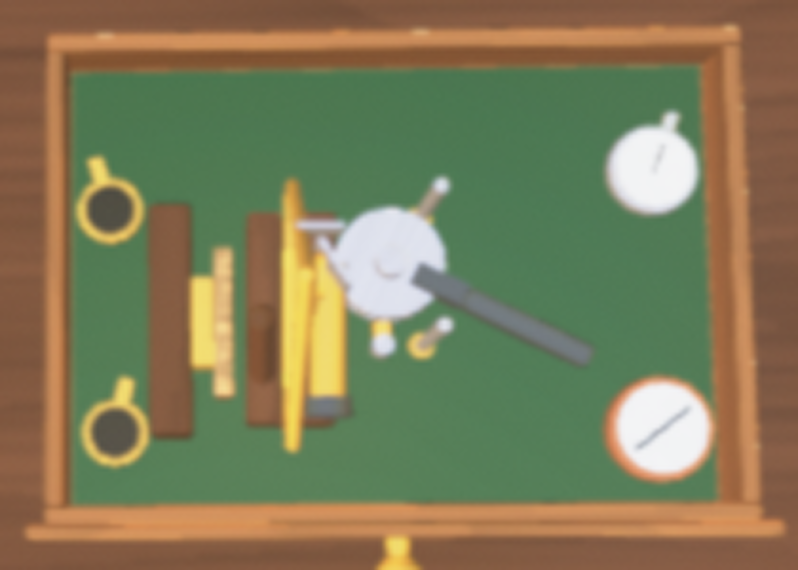

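View pics/sidec.png

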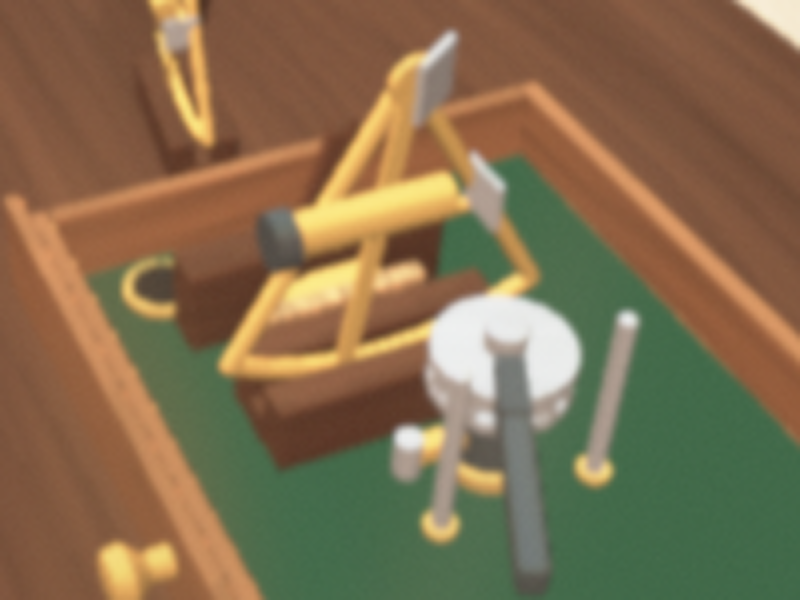

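```bash
python3 - <<'E'
from h import *
t=lambda x,y:(205+x/3.8,90+y/3.8)
s=lambda x,y:(200+x/4,130+y/4)
p=back("top",[t(441,186),t(445,325)],.102);print("pins top",p,np.linalg.norm(p[0]-p[1]))
p2=back("side",[s(628,320),s(460,385)],.102);print("pins side",p2)
for q in(p,p2):
    d=q[1]-q[0]; d/=np.linalg.norm(d);n=np.array([d[1],-d[0],0]);n*=np.sign(n[1]); 
    print("axis",q.mean(0)+n*.0253,"yaw",np.arctan2(-n[0]*-1*-1,n[1]))
for z in(.088,.095,.1):print("hub top",z,back("top",t(389,263),z),back("side",s(505,350),z))
print("bar",back("top",[t(421,274),t(587,354)],.088),back("side",[s(511,370),s(532,578)],.088))
print("dog roller",back("top",t(383,343),.04),back("side",s(408,436),.04))
print("drawer inner corners floor",back("top",[t(70,72),t(72,507),t(718,502),t(700,66)],.012))
print("stand top edges",back("top",[t(248,213),t(248,426),t(335,213),t(335,426)],.048))
print("fence",back("top",[t(191,206),t(191,436)],.05), "cork",back("top",[t(233,250),t(233,395)],.04))
E
```

```text
pins top [[ 0.63058246 -0.0900032   0.102     ]
 [ 0.55648568 -0.09012551  0.102     ]] 0.07409688182254827
pins side [[ 0.62929668 -0.09141278  0.102     ]
 [ 0.55193786 -0.09542659  0.102     ]]
axis [ 0.59349231 -0.06476439  0.102     ] yaw 0.0016506649260724232
axis [ 0.58930633 -0.06815367  0.102     ] yaw 0.051839190860994325
hub top 0.088 [[ 0.59224945 -0.06336809  0.088     ]] [[ 0.58608393 -0.07476216  0.088     ]]
hub top 0.095 [[ 0.59098558 -0.06250841  0.095     ]] [[ 0.58150552 -0.08056465  0.095     ]]
hub top 0.1 [[ 0.59008281 -0.06189435  0.1       ]] [[ 0.57823522 -0.08470928  0.1       ]]
bar [[ 0.58607215 -0.080307    0.088     ]
 [ 0.5419796  -0.16710477  0.088     ]] [[ 0.58235611 -0.08511278  0.088     ]
 [ 0.5361763  -0.17223106  0.088     ]]
dog roller [[ 0.55512272 -0.06482273  0.04      ]] [[ 0.55433332 -0.06196005  0.04      ]]
drawer inner corners floor [[ 0.72413694  0.11501361  0.012     ]
 [ 0.46479023  0.11421444  0.012     ]
 [ 0.46408507 -0.25858443  0.012     ]
 [ 0.72210111 -0.25960719  0.012     ]]
stand top edges [[ 0.62915498  0.01068684  0.048     ]
 [ 0.50834663  0.01231558  0.048     ]
 [ 0.62849896 -0.03847804  0.048     ]
 [ 0.50783247 -0.0361411   0.048     ]]
fence [[0.63317435 0.04289199 0.05      ]
 [0.50296899 0.04414454 0.05      ]] cork [[0.60955296 0.01931689 0.04      ]
 [0.52652589 0.02035192 0.04      ]]
```

>>> carry_out(
  motion=[
    {"jaw":1,"tx":4.755,"ty":-2.592},
    {"jaw":1,"tx":4.755,"ty":-2.592},
    {"jaw":1,"tx":4.755,"ty":-2.592},
    {"jaw":1,"tx":4.755,"ty":-2.592},
    {"jaw":1,"tx":4.755,"ty":-2.592},
    {"jaw":1,"tx":4.755,"ty":-2.592},
    {"jaw":1,"tx":4.755,"ty":-2.592},
    {"jaw":1,"tx":4.755,"ty":-2.592},
    {"jaw":1,"tx":4.755,"ty":-2.592},
    {"jaw":1,"tx":4.755,"ty":-2.592},
    {"jaw":1,"tz":1.4,"wz":-5.55},
    {"jaw":1,"tz":1.4,"wz":-5.55},
    {"jaw":1,"tz":1.4,"wz":-5.55},
    {"jaw":1,"tz":1.4,"wz":-5.55},
    {"jaw":1,"tz":1.4,"wz":-5.55},
    {"jaw":1,"tz":1.4,"wz":-5.55},
    {"jaw":1,"tz":1.4,"wz":-5.55},
    {"jaw":1,"tz":1.4,"wz":-5.55},
    {"jaw":1},
    {"jaw":1},
  ],
)

```text
invalid input at $.motion[0]: expected keys jaw, tx, ty, tz, wx, wy, wz
```

>>> carry_out(
  motion=[
    {"jaw":1,"tx":4.755,"ty":-2.592,"tz":0,"wx":0,"wy":0,"wz":0},
    {"jaw":1,"tx":4.755,"ty":-2.592,"tz":0,"wx":0,"wy":0,"wz":0},
    {"jaw":1,"tx":4.755,"ty":-2.592,"tz":0,"wx":0,"wy":0,"wz":0},
    {"jaw":1,"tx":4.755,"ty":-2.592,"tz":0,"wx":0,"wy":0,"wz":0},
    {"jaw":1,"tx":4.755,"ty":-2.592,"tz":0,"wx":0,"wy":0,"wz":0},
    {"jaw":1,"tx":4.755,"ty":-2.592,"tz":0,"wx":0,"wy":0,"wz":0},
    {"jaw":1,"tx":4.755,"ty":-2.592,"tz":0,"wx":0,"wy":0,"wz":0},
    {"jaw":1,"tx":4.755,"ty":-2.592,"tz":0,"wx":0,"wy":0,"wz":0},
    {"jaw":1,"tx":4.755,"ty":-2.592,"tz":0,"wx":0,"wy":0,"wz":0},
    {"jaw":1,"tx":4.755,"ty":-2.592,"tz":0,"wx":0,"wy":0,"wz":0},
    {"jaw":1,"tx":0,"ty":0,"tz":1.4,"wx":0,"wy":0,"wz":-5.55},
    {"jaw":1,"tx":0,"ty":0,"tz":1.4,"wx":0,"wy":0,"wz":-5.55},
    {"jaw":1,"tx":0,"ty":0,"tz":1.4,"wx":0,"wy":0,"wz":-5.55},
    {"jaw":1,"tx":0,"ty":0,"tz":1.4,"wx":0,"wy":0,"wz":-5.55},
    {"jaw":1,"tx":0,"ty":0,"tz":1.4,"wx":0,"wy":0,"wz":-5.55},
    {"jaw":1,"tx":0,"ty":0,"tz":1.4,"wx":0,"wy":0,"wz":-5.55},
    {"jaw":1,"tx":0,"ty":0,"tz":1.4,"wx":0,"wy":0,"wz":-5.55},
    {"jaw":1,"tx":0,"ty":0,"tz":1.4,"wx":0,"wy":0,"wz":-5.55},
    {"jaw":1,"tx":0,"ty":0,"tz":0,"wx":0,"wy":0,"wz":0},
  ],
)

```text
clock: 2.48
tcp_pos: [0.551, -0.1462, 0.2912]
orientation: [-0.001, 0.852, 0.523, -0.001]
wrist_force: [-0.5, 0.6, 0.1]
finger_gap: 0.0853
```

```bash
cat >> h.py <<'E'
AX=np.array([.5938,-.0648])
from scipy.spatial.transform import Rotation as Ro
def stat(ax=AX):
    s=get_state();q=s["orientation"];R=Ro.from_quat([q[1],q[2],q[3],q[0]]).as_matrix()
    phi=np.arctan2(R[1,0],R[0,0]);p=s["tcp_pos"];rel=p[:2]-ax
    F=s["wrist_force"];M=s["ft_torque"]
    T=rel[0]*F[1]-rel[1]*F[0]+M[2]   # world-z moment on tool; lever gets -T ; clockwise lever torque = +T
    g=p+R@[0,0,.155]
    print(f"t={s['clock']:.2f} th_tool={np.pi/2-phi:.3f} th_pos={np.arctan2(-rel[0],-rel[1]):.3f} r={np.hypot(*rel):.4f} z={p[2]:.4f} grasp={g.round(4)} F={F.round(2)} M={M.round(3)} Tcw={T:.3f} gap={s['finger_gap']:.4f} tilt={R[:2,2].round(4)}")
    return s
E
python3 - <<'E'
from h import *
stat()
a=eyes.read_camera("top");cv2.imwrite("pics/t1.png",a);crop(a,205,90,415,240,3.8,"pics/t1c.png")
a=eyes.read_camera("side");crop(a,200,130,400,280,4,"pics/s1c.png")
E
```

```text
t=2.48 th_tool=0.470 th_pos=0.484 r=0.0919 z=0.2912 grasp=[ 0.5505 -0.146   0.1362] F=[-0.5   0.64  0.09] M=[-0.025  0.019 -0.062] Tcw=-0.131 gap=0.0853 tilt=[-0.0032  0.0012]
```

View pics/s1c.png

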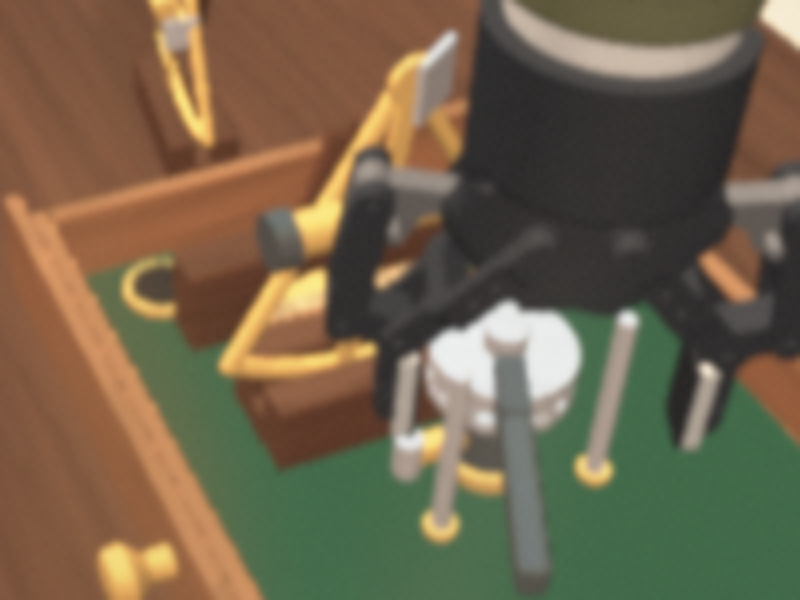

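View pics/t1c.png

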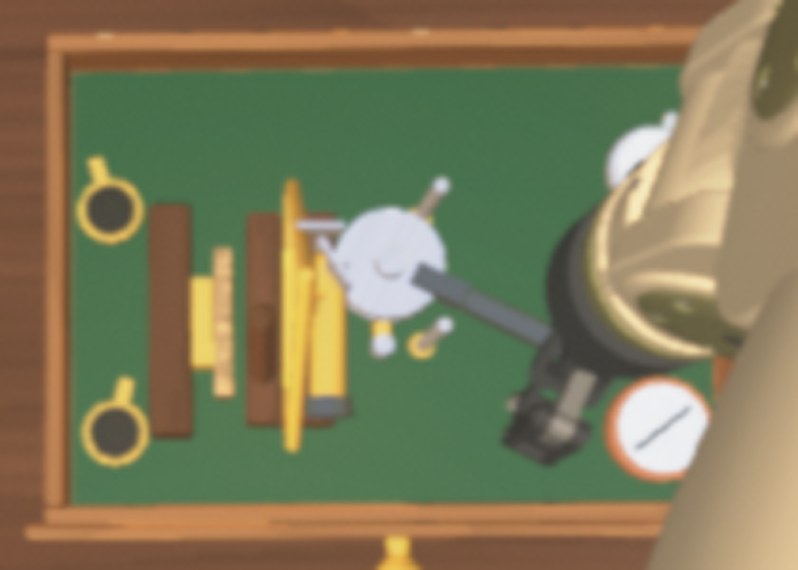

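>>> carry_out(
  motion=[
    {"jaw":1,"tx":0,"ty":0.13,"tz":1.4,"wx":0,"wy":0,"wz":0},
    {"jaw":1,"tx":0,"ty":0,"tz":1.4,"wx":0,"wy":0,"wz":0},
    {"jaw":1,"tx":0,"ty":0,"tz":1.4,"wx":0,"wy":0,"wz":0},
    {"jaw":1,"tx":0,"ty":0,"tz":1.4,"wx":0,"wy":0,"wz":0},
    {"jaw":1,"tx":0,"ty":0,"tz":0,"wx":0,"wy":0,"wz":0},
    {"jaw":1,"tx":0,"ty":0,"tz":0,"wx":0,"wy":0,"wz":0},
  ],
)

```text
clock: 3.32
tcp_pos: [0.553, -0.1471, 0.2368]
orientation: [0.0, 0.852, 0.523, 0.0]
wrist_force: [0.2, -0.4, 0.4]
finger_gap: 0.0851
```

```bash
python3 - <<'E'
from h import *
stat()
a=eyes.read_camera("side");crop(a,200,130,400,280,4,"pics/s2c.png")
stat()
E
```

```text
t=3.33 th_tool=0.469 th_pos=0.460 r=0.0919 z=0.2368 grasp=[ 0.553  -0.1472  0.0818] F=[ 0.18 -0.38  0.41] M=[ 0.001 -0.015 -0.036] Tcw=-0.005 gap=0.0851 tilt=[ 0.0001 -0.0002]
t=3.38 th_tool=0.469 th_pos=0.458 r=0.0919 z=0.2371 grasp=[ 0.5533 -0.1473  0.0821] F=[ 0.17 -0.26  0.41] M=[-0.017 -0.021 -0.028] Tcw=-0.004 gap=0.0856 tilt=[ 0.0008 -0.0005]
```

View pics/s2c.png

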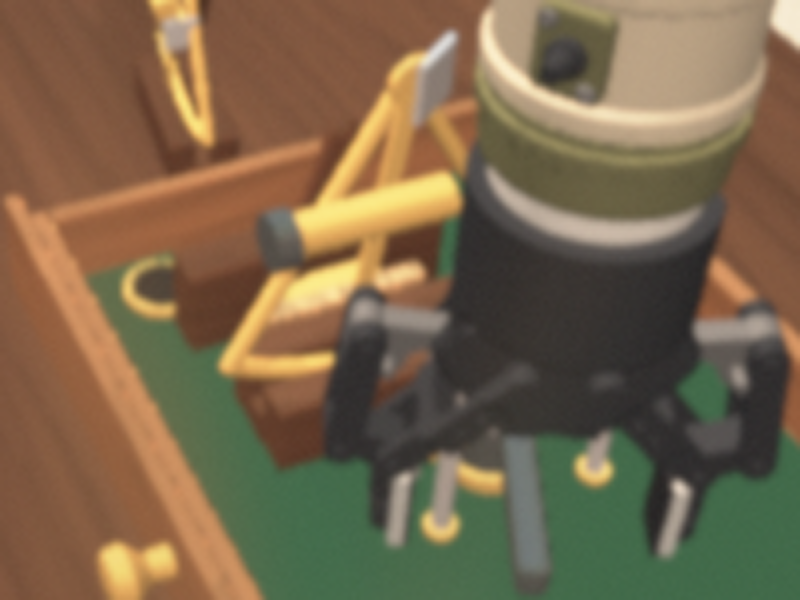

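>>> carry_out(
  force=45,
  motion=[
    {"jaw":0,"tx":0,"ty":0.05,"tz":0.15,"wx":0,"wy":0,"wz":0},
    {"jaw":-1,"tx":0,"ty":0,"tz":0,"wx":0,"wy":0,"wz":0},
    {"jaw":-1,"tx":0,"ty":0,"tz":0,"wx":0,"wy":0,"wz":0},
    {"jaw":-1,"tx":0,"ty":0,"tz":0,"wx":0,"wy":0,"wz":0},
    {"jaw":-1,"tx":0,"ty":0,"tz":0,"wx":0,"wy":0,"wz":0},
    {"jaw":-1,"tx":0,"ty":0,"tz":0,"wx":0,"wy":0,"wz":0},
    {"jaw":-1,"tx":0,"ty":0,"tz":0,"wx":0,"wy":0,"wz":0},
    {"jaw":-1,"tx":0,"ty":0,"tz":0,"wx":0,"wy":0,"wz":0},
  ],
)

```text
clock: 4.38
tcp_pos: [0.5533, -0.1473, 0.2353]
orientation: [0.0, 0.852, 0.523, -0.0]
wrist_force: [-0.1, -0.7, 2.6]
finger_gap: 0.0113
```

```bash
python3 - <<'E'
from h import *
stat()
E
```

```text
t=4.38 th_tool=0.469 th_pos=0.456 r=0.0919 z=0.2353 grasp=[ 0.5533 -0.1474  0.0803] F=[-0.1  -0.66  2.64] M=[-0.022  0.21   0.022] Tcw=0.041 gap=0.0113 tilt=[ 0.     -0.0002]
```

>>> carry_out(
  motion=[
    {"jaw":-1,"tx":0.012,"ty":-0.465,"tz":0,"wx":0,"wy":0,"wz":2.9},
    {"jaw":-1,"tx":0.012,"ty":-0.465,"tz":0,"wx":0,"wy":0,"wz":2.9},
    {"jaw":-1,"tx":0.012,"ty":-0.465,"tz":0,"wx":0,"wy":0,"wz":2.9},
    {"jaw":-1,"tx":0.012,"ty":-0.465,"tz":0,"wx":0,"wy":0,"wz":2.9},
    {"jaw":-1,"tx":0.012,"ty":-0.465,"tz":0,"wx":0,"wy":0,"wz":2.9},
    {"jaw":-1,"tx":0,"ty":0,"tz":0,"wx":0,"wy":0,"wz":0},
    {"jaw":-1,"tx":0,"ty":0,"tz":0,"wx":0,"wy":0,"wz":0},
  ],
)

```text
clock: 5.25
tcp_pos: [0.5345, -0.1346, 0.2354]
orientation: [0.001, 0.911, 0.412, 0.0]
wrist_force: [1.7, -2.9, -0.3]
finger_gap: 0.0111
```

```bash
python3 - <<'E'
from h import *
stat()
a=eyes.read_camera("top");crop(a,205,90,415,240,3.8,"pics/t3c.png")
stat()
E
```

```text
t=5.25 th_tool=0.721 th_pos=0.704 r=0.0916 z=0.2354 grasp=[ 0.5347 -0.1348  0.0804] F=[ 1.72 -2.94 -0.28] M=[-0.521 -0.215  0.394] Tcw=0.688 gap=0.0111 tilt=[ 0.0009 -0.001 ]
t=5.30 th_tool=0.722 th_pos=0.704 r=0.0916 z=0.2354 grasp=[ 0.5346 -0.1347  0.0804] F=[ 0.82 -2.25  0.89] M=[-0.561 -0.209  0.399] Tcw=0.589 gap=0.0113 tilt=[ 0.0008 -0.0008]
```

View pics/t3c.png

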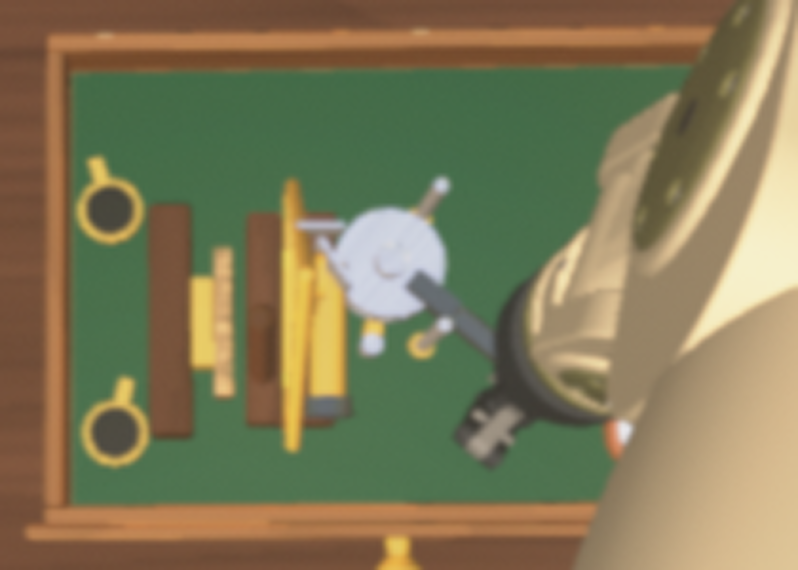

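>>> carry_out(
  motion=[
    {"jaw":-1,"tx":0.004,"ty":0.27,"tz":0,"wx":0,"wy":0,"wz":-1.7},
    {"jaw":-1,"tx":0.004,"ty":0.27,"tz":0,"wx":0,"wy":0,"wz":-1.7},
    {"jaw":-1,"tx":0,"ty":0,"tz":-0.3,"wx":0,"wy":0,"wz":0},
    {"jaw":-1,"tx":0,"ty":0,"tz":-0.3,"wx":0,"wy":0,"wz":0},
    {"jaw":-1,"tx":0,"ty":0,"tz":-0.3,"wx":0,"wy":0,"wz":0},
    {"jaw":-1,"tx":0,"ty":0,"tz":0,"wx":0,"wy":0,"wz":0},
    {"jaw":-1,"tx":0,"ty":0,"tz":0,"wx":0,"wy":0,"wz":0},
  ],
)

```text
clock: 6.18
tcp_pos: [0.5381, -0.1375, 0.2439]
orientation: [-0.0, 0.899, 0.439, -0.0]
wrist_force: [1.8, 0.7, -6.1]
finger_gap: 0.0114
```

```bash
python3 - <<'E'
from h import *
stat()
a=eyes.read_camera("side");crop(a,200,130,400,280,4,"pics/s4c.png")
stat()
E
```

```text
t=6.17 th_tool=0.663 th_pos=0.654 r=0.0916 z=0.2439 grasp=[ 0.538  -0.1374  0.0889] F=[ 1.83  0.68 -6.08] M=[ 0.063 -0.394 -0.153] Tcw=-0.057 gap=0.0114 tilt=[-0.0005  0.0006]
t=6.22 th_tool=0.663 th_pos=0.653 r=0.0916 z=0.2439 grasp=[ 0.5381 -0.1374  0.0889] F=[ 3.82  0.57 -7.21] M=[ 0.097 -0.344 -0.154] Tcw=0.092 gap=0.0110 tilt=[-0.0004  0.0005]
```

View pics/s4c.png

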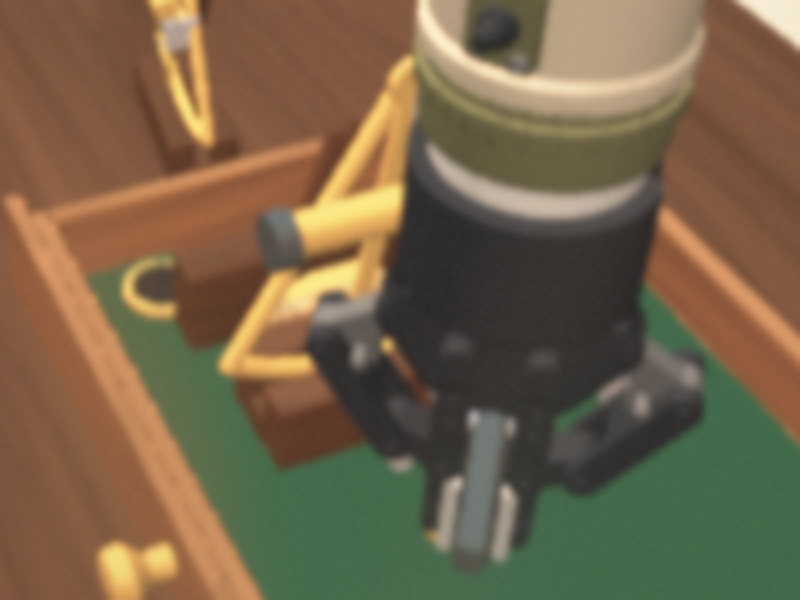

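>>> carry_out(
  motion=[
    {"jaw":-1,"tx":0.079,"ty":1.2,"tz":0,"wx":0,"wy":0,"wz":-7.5},
    {"jaw":-1,"tx":0.079,"ty":1.2,"tz":0,"wx":0,"wy":0,"wz":-7.5},
    {"jaw":-1,"tx":0.079,"ty":1.2,"tz":0,"wx":0,"wy":0,"wz":-7.5},
    {"jaw":-1,"tx":0.079,"ty":1.2,"tz":0,"wx":0,"wy":0,"wz":-7.5},
    {"jaw":-1,"tx":0.079,"ty":1.2,"tz":0,"wx":0,"wy":0,"wz":-7.5},
    {"jaw":-1,"tx":0.079,"ty":1.2,"tz":0,"wx":0,"wy":0,"wz":-7.5},
    {"jaw":-1,"tx":0.079,"ty":1.2,"tz":0,"wx":0,"wy":0,"wz":-7.5},
    {"jaw":-1,"tx":0.079,"ty":1.2,"tz":0,"wx":0,"wy":0,"wz":-7.5},
    {"jaw":-1,"tx":0.079,"ty":1.2,"tz":0,"wx":0,"wy":0,"wz":-7.5},
    {"jaw":-1,"tx":0,"ty":0,"tz":0,"wx":0,"wy":0,"wz":0},
    {"jaw":-1,"tx":0,"ty":0,"tz":0,"wx":0,"wy":0,"wz":0},
  ],
)

```text
clock: 7.6
tcp_pos: [0.6399, -0.1453, 0.2439]
orientation: [-0.0, 0.505, 0.863, -0.0]
wrist_force: [1.7, -0.3, -6.5]
finger_gap: 0.0112
```

```bash
python3 - <<'E'
from h import *
stat()
a=eyes.read_camera("top");crop(a,205,90,415,240,3.8,"pics/t5c.png")
stat()
E
```

```text
t=7.60 th_tool=-0.513 th_pos=-0.520 r=0.0928 z=0.2439 grasp=[ 0.6398 -0.1453  0.0889] F=[ 1.68 -0.25 -6.54] M=[-0.097 -0.547 -0.179] Tcw=-0.056 gap=0.0112 tilt=[-0.0005  0.    ]
t=7.65 th_tool=-0.513 th_pos=-0.519 r=0.0928 z=0.2440 grasp=[ 0.6398 -0.1453  0.089 ] F=[ 2.97  1.39 -7.21] M=[-0.098 -0.531 -0.196] Tcw=0.107 gap=0.0113 tilt=[-0.0004  0.0001]
```

View pics/t5c.png

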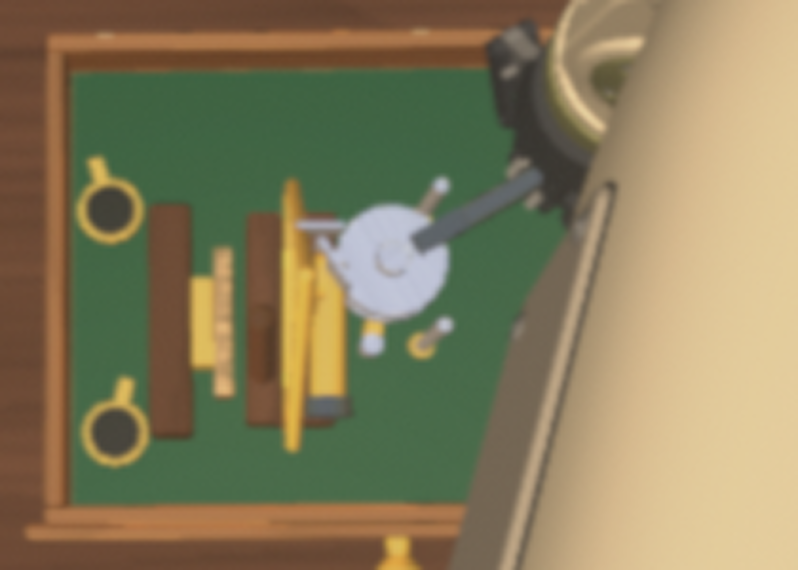

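>>> carry_out(
  motion=[
    {"jaw":-1,"tx":0,"ty":0,"tz":0.3,"wx":0,"wy":0,"wz":0},
    {"jaw":-1,"tx":0,"ty":0,"tz":0.3,"wx":0,"wy":0,"wz":0},
    {"jaw":-1,"tx":0,"ty":0,"tz":0.27,"wx":0,"wy":0,"wz":0},
    {"jaw":-1,"tx":0,"ty":0,"tz":0,"wx":0,"wy":0,"wz":0},
    {"jaw":-1,"tx":0,"ty":0,"tz":0,"wx":0,"wy":0,"wz":0},
  ],
)

```text
clock: 8.28
tcp_pos: [0.6401, -0.1452, 0.2357]
orientation: [0.0, 0.504, 0.864, -0.0]
wrist_force: [0.9, 0.3, -4.2]
finger_gap: 0.0111
```

```bash
python3 - <<'E'
from h import *
stat()
E
```

```text
t=8.28 th_tool=-0.515 th_pos=-0.523 r=0.0928 z=0.2357 grasp=[ 0.6402 -0.1453  0.0807] F=[ 0.92  0.34 -4.21] M=[-0.02  -0.223 -0.154] Tcw=-0.063 gap=0.0111 tilt=[ 0.0002 -0.0002]
```

>>> carry_out(
  motion=[
    {"jaw":-1,"tx":0.013,"ty":-0.482,"tz":0,"wx":0,"wy":0,"wz":3},
    {"jaw":-1,"tx":0.013,"ty":-0.482,"tz":0,"wx":0,"wy":0,"wz":3},
    {"jaw":-1,"tx":0.013,"ty":-0.482,"tz":0,"wx":0,"wy":0,"wz":3},
    {"jaw":-1,"tx":0.013,"ty":-0.482,"tz":0,"wx":0,"wy":0,"wz":3},
    {"jaw":-1,"tx":0.013,"ty":-0.482,"tz":0,"wx":0,"wy":0,"wz":3},
    {"jaw":-1,"tx":0.013,"ty":-0.482,"tz":0,"wx":0,"wy":0,"wz":3},
    {"jaw":-1,"tx":0.013,"ty":-0.482,"tz":0,"wx":0,"wy":0,"wz":3},
  ],
)

```text
clock: 9.15
tcp_pos: [0.6092, -0.156, 0.2358]
orientation: [0.001, 0.653, 0.758, 0.001]
wrist_force: [5.1, 1.9, -5.2]
finger_gap: 0.0111
```

```bash
python3 - <<'E'
from h import *
stat()
a=eyes.read_camera("top");crop(a,205,90,415,240,3.8,"pics/t6c.png")
stat()
E
```

```text
t=9.15 th_tool=-0.149 th_pos=-0.167 r=0.0925 z=0.2358 grasp=[ 0.6095 -0.156   0.0808] F=[ 5.15  1.85 -5.24] M=[ 0.078 -0.806  0.502] Tcw=1.000 gap=0.0111 tilt=[0.0025 0.    ]
t=9.20 th_tool=-0.147 th_pos=-0.161 r=0.0925 z=0.2358 grasp=[ 0.6089 -0.1561  0.0808] F=[ 4.99  0.83 -5.61] M=[ 0.104 -0.868  0.24 ] Tcw=0.708 gap=0.0109 tilt=[ 0.0017 -0.0001]
```

View pics/t6c.png

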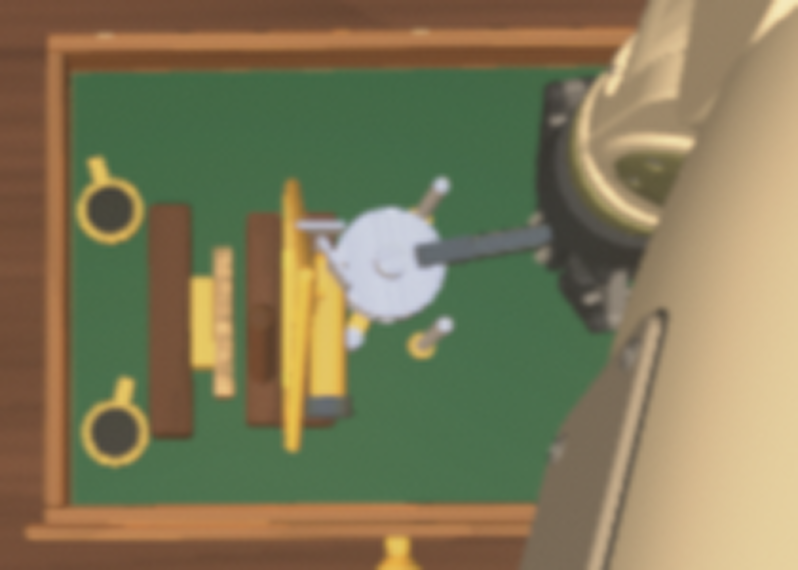

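>>> carry_out(
  motion=[
    {"jaw":-1,"tx":0.005,"ty":-0.321,"tz":0,"wx":0,"wy":0,"wz":2},
    {"jaw":-1,"tx":0.005,"ty":-0.321,"tz":0,"wx":0,"wy":0,"wz":2},
    {"jaw":-1,"tx":0.005,"ty":-0.321,"tz":0,"wx":0,"wy":0,"wz":2},
    {"jaw":-1,"tx":0.005,"ty":-0.321,"tz":0,"wx":0,"wy":0,"wz":2},
    {"jaw":-1,"tx":0.005,"ty":-0.321,"tz":0,"wx":0,"wy":0,"wz":2},
    {"jaw":-1,"tx":0.005,"ty":-0.321,"tz":0,"wx":0,"wy":0,"wz":2},
    {"jaw":-1,"tx":0.002,"ty":-0.161,"tz":0,"wx":0,"wy":0,"wz":1},
    {"jaw":-1,"tx":0.002,"ty":-0.161,"tz":0,"wx":0,"wy":0,"wz":1},
  ],
)

```text
clock: 10.2
tcp_pos: [0.587, -0.1568, 0.2358]
orientation: [0.001, 0.74, 0.673, 0.001]
wrist_force: [6.8, 1.5, -6.6]
finger_gap: 0.011
```

```bash
python3 - <<'E'
from h import *
stat()
a=eyes.read_camera("top");crop(a,205,90,415,240,3.8,"pics/t7c.png")
stat()
E
```

```text
t=10.20 th_tool=0.094 th_pos=0.074 r=0.0922 z=0.2358 grasp=[ 0.5874 -0.1568  0.0808] F=[ 6.76  1.45 -6.61] M=[-0.025 -1.056  0.504] Tcw=1.115 gap=0.0110 tilt=[ 0.0027 -0.0004]
t=10.25 th_tool=0.095 th_pos=0.076 r=0.0922 z=0.2358 grasp=[ 0.5872 -0.1568  0.0808] F=[ 5.26  0.57 -6.1 ] M=[ 0.054 -1.127  0.487] Tcw=0.967 gap=0.0109 tilt=[ 0.0025 -0.0004]
```

View pics/t7c.png

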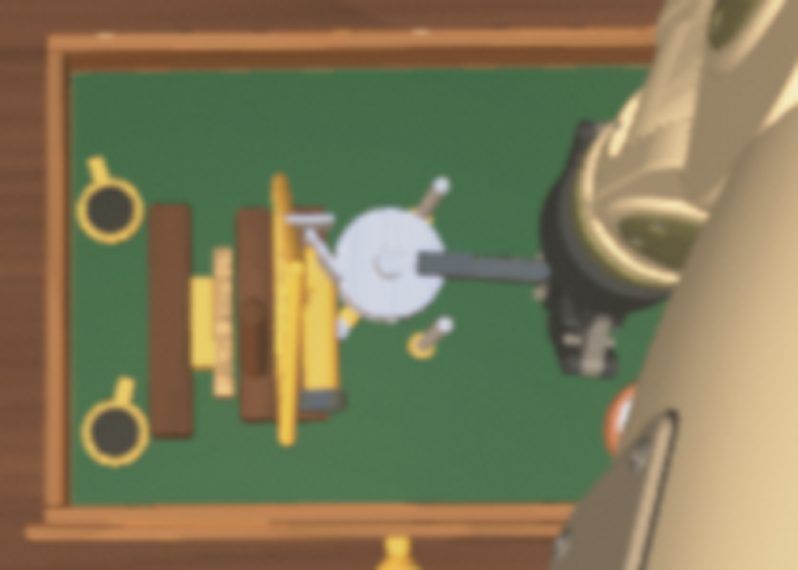

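>>> carry_out(
  motion=[
    {"jaw":-1,"tx":0.002,"ty":-0.161,"tz":0,"wx":0,"wy":0,"wz":1},
    {"jaw":-1,"tx":0.002,"ty":-0.161,"tz":0,"wx":0,"wy":0,"wz":1},
    {"jaw":-1,"tx":0.002,"ty":-0.161,"tz":0,"wx":0,"wy":0,"wz":1},
  ],
)

```text
clock: 10.62
tcp_pos: [0.5822, -0.1562, 0.2358]
orientation: [0.001, 0.757, 0.653, 0.001]
wrist_force: [6.2, 1.2, -6.6]
finger_gap: 0.011
```

```bash
python3 - <<'E'
from h import *
stat()
E
```

```text
t=10.62 th_tool=0.147 th_pos=0.126 r=0.0922 z=0.2358 grasp=[ 0.5826 -0.1563  0.0808] F=[ 6.16  1.21 -6.61] M=[-0.037 -1.112  0.596] Tcw=1.145 gap=0.0110 tilt=[ 0.0028 -0.0006]
```

>>> carry_out(
  motion=[
    {"jaw":-1,"tx":0.001,"ty":-0.12,"tz":0,"wx":0,"wy":0,"wz":0.75},
    {"jaw":-1,"tx":0.001,"ty":-0.12,"tz":0,"wx":0,"wy":0,"wz":0.75},
  ],
)

```text
clock: 10.88
tcp_pos: [0.5798, -0.1559, 0.2358]
orientation: [0.001, 0.765, 0.643, 0.001]
wrist_force: [6.1, 0.1, -7.3]
finger_gap: 0.0109
```

```bash
python3 - <<'E'
from h import *
stat()
a=eyes.read_camera("top");crop(a,205,90,415,240,3.8,"pics/t8c.png")
stat()
E
```

```text
t=10.88 th_tool=0.173 th_pos=0.152 r=0.0921 z=0.2358 grasp=[ 0.5802 -0.156   0.0808] F=[ 6.08  0.06 -7.28] M=[-0.091 -1.108  0.513] Tcw=1.066 gap=0.0109 tilt=[ 0.0027 -0.0006]
t=10.93 th_tool=0.173 th_pos=0.154 r=0.0921 z=0.2358 grasp=[ 0.5801 -0.1559  0.0808] F=[ 6.09 -0.4  -7.12] M=[-0.005 -1.105  0.47 ] Tcw=1.030 gap=0.0111 tilt=[ 0.0025 -0.0006]
```

View pics/t8c.png

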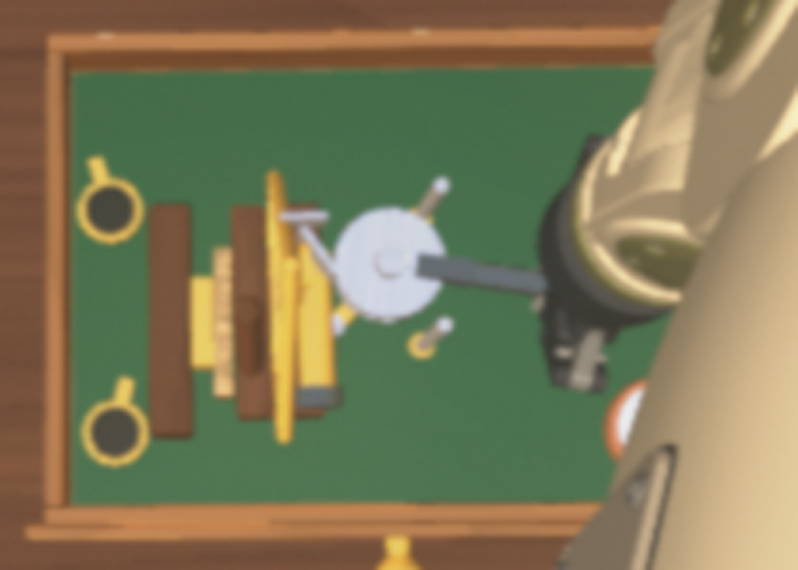

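>>> carry_out(
  motion=[
    {"jaw":-1,"tx":0,"ty":-0.08,"tz":0,"wx":0,"wy":0,"wz":0.5},
    {"jaw":-1,"tx":0,"ty":-0.08,"tz":0,"wx":0,"wy":0,"wz":0.5},
  ],
)

```text
clock: 11.18
tcp_pos: [0.5784, -0.1556, 0.2358]
orientation: [0.001, 0.771, 0.637, 0.001]
wrist_force: [6.6, 0.3, -7.9]
finger_gap: 0.0112
```

```bash
python3 -c "
from h import *
stat()"
```

```text
t=11.18 th_tool=0.190 th_pos=0.168 r=0.0921 z=0.2358 grasp=[ 0.5789 -0.1557  0.0808] F=[ 6.62  0.32 -7.88] M=[-0.041 -1.181  0.648] Tcw=1.244 gap=0.0112 tilt=[ 0.003  -0.0007]
```

>>> carry_out(
  motion=[
    {"jaw":-1,"tx":0,"ty":-0.08,"tz":0,"wx":0,"wy":0,"wz":0.5},
    {"jaw":-1,"tx":0,"ty":-0.08,"tz":0,"wx":0,"wy":0,"wz":0.5},
  ],
)

```text
clock: 11.42
tcp_pos: [0.577, -0.1554, 0.2358]
orientation: [0.001, 0.776, 0.63, 0.001]
wrist_force: [7.0, -0.6, -8.8]
finger_gap: 0.011
```

```bash
python3 -c "
from h import *
stat()"
```

```text
t=11.43 th_tool=0.207 th_pos=0.183 r=0.0921 z=0.2358 grasp=[ 0.5776 -0.1555  0.0808] F=[ 6.96 -0.65 -8.84] M=[-0.139 -1.302  0.746] Tcw=1.388 gap=0.0110 tilt=[ 0.0035 -0.0009]
```

```bash
cat >>h.py <<'E'
def avg(n=6):
    T=[]
    for i in range(n):
        eyes.read_camera("side");s=get_state();rel=s["tcp_pos"][:2]-AX;F=s["wrist_force"]
        T.append(rel[0]*F[1]-rel[1]*F[0]+s["ft_torque"][2])
    print("avg T",np.round(np.mean(T),3),np.round(T,2))
E
python3 -c "
from h import *
avg(6);stat()"
```

```text
avg T 1.206 [1.24 1.2  1.18 1.28 1.14 1.2 ]
t=11.72 th_tool=0.207 th_pos=0.184 r=0.0921 z=0.2358 grasp=[ 0.5775 -0.1555  0.0808] F=[ 6.48 -0.2  -7.15] M=[-0.029 -1.273  0.608] Tcw=1.198 gap=0.0111 tilt=[ 0.0033 -0.0008]
```

>>> carry_out(
  motion=[
    {"jaw":-1,"tx":0,"ty":-0.08,"tz":0,"wx":0,"wy":0,"wz":0.5},
  ],
)

```text
clock: 11.85
tcp_pos: [0.5763, -0.1553, 0.2358]
orientation: [0.001, 0.779, 0.627, 0.001]
wrist_force: [7.2, -0.5, -8.3]
finger_gap: 0.0115
```

```bash
python3 -c "
from h import *
stat();avg(5);stat()"
```

```text
t=11.85 th_tool=0.216 th_pos=0.191 r=0.0921 z=0.2358 grasp=[ 0.5768 -0.1554  0.0808] F=[ 7.19 -0.52 -8.28] M=[-0.199 -1.429  0.702] Tcw=1.361 gap=0.0115 tilt=[ 0.0036 -0.0009]
avg T 1.357 [1.37 1.31 1.37 1.32 1.41]
t=12.10 th_tool=0.216 th_pos=0.192 r=0.0921 z=0.2358 grasp=[ 0.5768 -0.1553  0.0808] F=[ 7.32 -0.16 -8.42] M=[-0.014 -1.298  0.743] Tcw=1.408 gap=0.0111 tilt=[ 0.0034 -0.0009]
```

>>> carry_out(
  motion=[
    {"jaw":-1,"tx":0,"ty":-0.06,"tz":0,"wx":0,"wy":0,"wz":0.4},
  ],
)

```text
clock: 12.22
tcp_pos: [0.5758, -0.1551, 0.2358]
orientation: [0.002, 0.781, 0.624, 0.001]
wrist_force: [7.4, 0.1, -8.7]
finger_gap: 0.0111
```

```bash
python3 -c "
from h import *
stat();avg(8);stat()"
```

```text
t=12.22 th_tool=0.223 th_pos=0.197 r=0.0921 z=0.2358 grasp=[ 0.5764 -0.1553  0.0808] F=[ 7.41  0.1  -8.7 ] M=[-0.153 -1.321  0.723] Tcw=1.390 gap=0.0111 tilt=[ 0.0038 -0.001 ]
avg T 1.336 [1.27 1.46 1.25 1.3  1.31 1.38 1.32 1.39]
t=12.62 th_tool=0.223 th_pos=0.198 r=0.0921 z=0.2358 grasp=[ 0.5763 -0.1553  0.0808] F=[ 7.62  0.31 -8.07] M=[-0.132 -1.327  0.703] Tcw=1.386 gap=0.0112 tilt=[ 0.0036 -0.0009]
```

>>> carry_out(
  motion=[
    {"jaw":-1,"tx":0,"ty":-0.06,"tz":0,"wx":0,"wy":0,"wz":0.4},
  ],
)

```text
clock: 12.75
tcp_pos: [0.5752, -0.155, 0.2358]
orientation: [0.002, 0.783, 0.621, 0.001]
wrist_force: [7.4, -0.7, -8.4]
finger_gap: 0.0112
```

```bash
python3 -c "
from h import *
stat();a=eyes.read_camera('top');crop(a,205,90,345,195,5,'pics/t9c.png');avg(4);stat()"
```

```text
t=12.75 th_tool=0.230 th_pos=0.204 r=0.0921 z=0.2358 grasp=[ 0.5758 -0.1551  0.0808] F=[ 7.44 -0.75 -8.42] M=[-0.093 -1.361  0.742] Tcw=1.427 gap=0.0112 tilt=[ 0.0038 -0.001 ]
avg T 1.338 [1.34 1.37 1.32 1.32]
t=13.00 th_tool=0.230 th_pos=0.204 r=0.0921 z=0.2358 grasp=[ 0.5757 -0.1551  0.0808] F=[ 6.87  0.09 -8.8 ] M=[-0.173 -1.396  0.704] Tcw=1.322 gap=0.0113 tilt=[ 0.0037 -0.0009]
```

View pics/t9c.png

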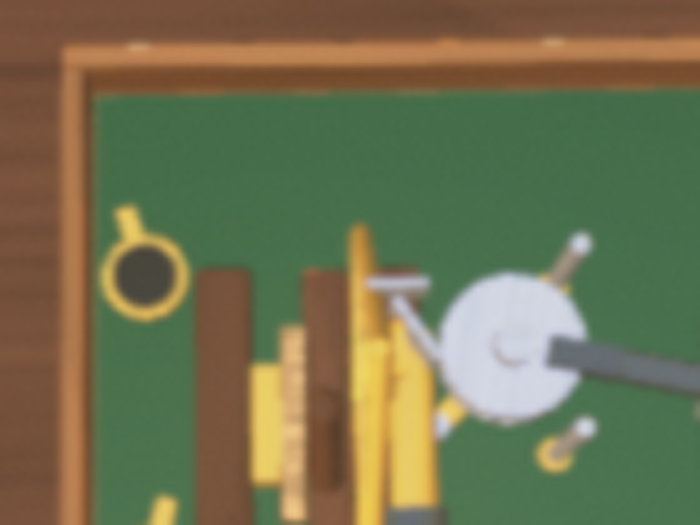

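>>> carry_out(
  motion=[
    {"jaw":-1,"tx":0,"ty":-0.06,"tz":0,"wx":0,"wy":0,"wz":0.4},
  ],
)

```text
clock: 13.12
tcp_pos: [0.5746, -0.1549, 0.2358]
orientation: [0.002, 0.786, 0.619, 0.001]
wrist_force: [7.0, -0.7, -9.3]
finger_gap: 0.0113
```

```bash
python3 -c "
from h import *
stat();avg(5);stat()"
```

```text
t=13.12 th_tool=0.237 th_pos=0.210 r=0.0921 z=0.2358 grasp=[ 0.5752 -0.155   0.0808] F=[ 6.98 -0.72 -9.29] M=[-0.142 -1.348  0.799] Tcw=1.442 gap=0.0113 tilt=[ 0.0039 -0.001 ]
avg T 1.406 [1.38 1.45 1.4  1.45 1.35]
t=13.38 th_tool=0.237 th_pos=0.210 r=0.0921 z=0.2358 grasp=[ 0.5752 -0.155   0.0808] F=[ 7.05 -0.76 -7.83] M=[-0.178 -1.399  0.697] Tcw=1.347 gap=0.0111 tilt=[ 0.0037 -0.001 ]
```

>>> carry_out(
  motion=[
    {"jaw":-1,"tx":0,"ty":-0.06,"tz":0,"wx":0,"wy":0,"wz":0.4},
  ],
)

```text
clock: 13.5
tcp_pos: [0.5741, -0.1548, 0.2358]
orientation: [0.002, 0.788, 0.616, 0.001]
wrist_force: [7.6, -1.0, -8.7]
finger_gap: 0.011
```

```bash
python3 -c "
from h import *
stat();avg(6);stat()"
```

```text
t=13.50 th_tool=0.244 th_pos=0.216 r=0.0921 z=0.2358 grasp=[ 0.5747 -0.1549  0.0808] F=[ 7.56 -0.98 -8.69] M=[-0.173 -1.38   0.784] Tcw=1.483 gap=0.0110 tilt=[ 0.0039 -0.0011]
avg T 1.431 [1.51 1.34 1.42 1.38 1.41 1.52]
t=13.80 th_tool=0.243 th_pos=0.216 r=0.0921 z=0.2359 grasp=[ 0.5747 -0.1549  0.0809] F=[ 8.46 -0.49 -9.29] M=[-0.127 -1.42   0.751] Tcw=1.522 gap=0.0114 tilt=[ 0.0039 -0.001 ]
```

>>> carry_out(
  motion=[
    {"jaw":-1,"tx":0,"ty":-0.06,"tz":0,"wx":0,"wy":0,"wz":0.4},
  ],
)

```text
clock: 13.92
tcp_pos: [0.5735, -0.1546, 0.2358]
orientation: [0.002, 0.79, 0.613, 0.001]
wrist_force: [7.4, -0.8, -9.4]
finger_gap: 0.0111
```

```bash
python3 -c "
from h import *
stat();avg(8);stat()"
```

```text
t=13.93 th_tool=0.251 th_pos=0.222 r=0.0921 z=0.2358 grasp=[ 0.5741 -0.1548  0.0808] F=[ 7.43 -0.81 -9.44] M=[-0.231 -1.483  0.82 ] Tcw=1.504 gap=0.0111 tilt=[ 0.004  -0.0011]
avg T 1.485 [1.55 1.51 1.48 1.43 1.43 1.54 1.53 1.41]
t=14.32 th_tool=0.250 th_pos=0.222 r=0.0921 z=0.2358 grasp=[ 0.5741 -0.1548  0.0808] F=[ 6.61 -0.49 -9.43] M=[-0.127 -1.388  0.805] Tcw=1.408 gap=0.0109 tilt=[ 0.0039 -0.0011]
```

>>> carry_out(
  motion=[
    {"jaw":-1,"tx":0,"ty":-0.06,"tz":0,"wx":0,"wy":0,"wz":0.4},
  ],
)

```text
clock: 14.45
tcp_pos: [0.573, -0.1545, 0.2359]
orientation: [0.002, 0.792, 0.61, 0.001]
wrist_force: [7.4, 0.0, -8.9]
finger_gap: 0.0114
```

```bash
python3 -c "
from h import *
stat();avg(10);stat()"
```

```text
t=14.45 th_tool=0.257 th_pos=0.228 r=0.0921 z=0.2359 grasp=[ 0.5737 -0.1547  0.0809] F=[ 7.35  0.02 -8.92] M=[-0.206 -1.483  0.853] Tcw=1.512 gap=0.0114 tilt=[ 0.0042 -0.0012]
avg T 1.511 [1.49 1.52 1.46 1.42 1.5  1.48 1.52 1.48 1.61 1.63]
t=14.95 th_tool=0.257 th_pos=0.228 r=0.0921 z=0.2359 grasp=[ 0.5736 -0.1547  0.0809] F=[ 8.8  -1.16 -9.73] M=[-0.233 -1.397  0.815] Tcw=1.629 gap=0.0110 tilt=[ 0.0041 -0.0012]
```

>>> carry_out(
  motion=[
    {"jaw":-1,"tx":0,"ty":-0.04,"tz":0,"wx":0,"wy":0,"wz":0.25},
  ],
)

```text
clock: 15.08
tcp_pos: [0.5727, -0.1544, 0.2359]
orientation: [0.002, 0.793, 0.609, 0.001]
wrist_force: [8.6, -1.1, -10.3]
finger_gap: 0.0111
```

```bash
python3 -c "
from h import *
stat();avg(10);stat()"
```

```text
t=15.07 th_tool=0.262 th_pos=0.231 r=0.0921 z=0.2359 grasp=[ 0.5734 -0.1546  0.0809] F=[  8.62  -1.15 -10.32] M=[-0.241 -1.596  0.874] Tcw=1.670 gap=0.0111 tilt=[ 0.0044 -0.0012]
avg T 1.549 [1.57 1.6  1.5  1.53 1.48 1.58 1.58 1.55 1.55 1.55]
t=15.57 th_tool=0.262 th_pos=0.232 r=0.0921 z=0.2358 grasp=[ 0.5733 -0.1546  0.0808] F=[ 8.22 -0.91 -8.47] M=[-0.194 -1.458  0.793] Tcw=1.548 gap=0.0109 tilt=[ 0.0042 -0.0012]
```

>>> carry_out(
  motion=[
    {"jaw":-1,"tx":0,"ty":0.08,"tz":0.03,"wx":0,"wy":0,"wz":-0.5},
    {"jaw":-1,"tx":0,"ty":0.08,"tz":0.02,"wx":0,"wy":0,"wz":-0.5},
  ],
)

```text
clock: 15.82
tcp_pos: [0.5735, -0.1547, 0.2356]
orientation: [0.001, 0.788, 0.616, 0.001]
wrist_force: [4.8, -0.9, -3.4]
finger_gap: 0.0109
```

```bash
python3 -c "
from h import *
stat();avg(3);stat()"
```

```text
t=15.82 th_tool=0.245 th_pos=0.222 r=0.0921 z=0.2356 grasp=[ 0.5739 -0.1548  0.0806] F=[ 4.8  -0.87 -3.38] M=[-0.024 -0.773  0.538] Tcw=0.988 gap=0.0109 tilt=[ 0.0026 -0.001 ]
avg T 1.074 [1.04 1.09 1.1 ]
t=15.97 th_tool=0.246 th_pos=0.223 r=0.0921 z=0.2356 grasp=[ 0.5738 -0.1548  0.0806] F=[ 5.4   0.1  -4.43] M=[-0.071 -1.05   0.612] Tcw=1.095 gap=0.0110 tilt=[ 0.0025 -0.0009]
```

>>> carry_out(
  motion=[
    {"jaw":-1,"tx":0,"ty":0.08,"tz":0.02,"wx":0,"wy":0,"wz":-0.5},
    {"jaw":-1,"tx":0,"ty":0.08,"tz":0,"wx":0,"wy":0,"wz":-0.5},
    {"jaw":-1,"tx":0,"ty":0.08,"tz":0,"wx":0,"wy":0,"wz":-0.5},
    {"jaw":-1,"tx":0,"ty":0.08,"tz":0,"wx":0,"wy":0,"wz":-0.5},
    {"jaw":-1,"tx":0,"ty":0.08,"tz":0,"wx":0,"wy":0,"wz":-0.5},
  ],
)

```text
clock: 16.6
tcp_pos: [0.5763, -0.1555, 0.2352]
orientation: [0.0, 0.775, 0.632, -0.0]
wrist_force: [0.7, -0.5, 3.2]
finger_gap: 0.011
```

```bash
python3 -c "
from h import *
stat();avg(3);stat()"
```

```text
t=16.60 th_tool=0.203 th_pos=0.191 r=0.0924 z=0.2352 grasp=[ 0.5762 -0.1555  0.0802] F=[ 0.69 -0.47  3.16] M=[ 0.065 -0.146 -0.048] Tcw=0.023 gap=0.0110 tilt=[-0.0003 -0.0003]
avg T -0.02 [-0.1  -0.04  0.07]
t=16.75 th_tool=0.203 th_pos=0.190 r=0.0924 z=0.2351 grasp=[ 0.5763 -0.1556  0.0801] F=[ 0.51 -0.15  5.19] M=[ 0.016 -0.016  0.026] Tcw=0.075 gap=0.0114 tilt=[-0.0002 -0.0004]
```

>>> carry_out(
  motion=[
    {"jaw":0.3,"tx":0,"ty":0,"tz":0,"wx":0,"wy":0,"wz":0},
    {"jaw":0.3,"tx":0,"ty":0,"tz":0,"wx":0,"wy":0,"wz":0},
    {"jaw":0.3,"tx":0,"ty":0,"tz":0,"wx":0,"wy":0,"wz":0},
    {"jaw":0.3,"tx":0,"ty":0,"tz":0,"wx":0,"wy":0,"wz":0},
    {"jaw":0.3,"tx":0,"ty":0,"tz":0,"wx":0,"wy":0,"wz":0},
  ],
)

```text
clock: 17.38
tcp_pos: [0.5764, -0.1554, 0.2347]
orientation: [-0.0, 0.775, 0.632, -0.0]
wrist_force: [-0.2, 0.2, 0.1]
finger_gap: 0.0559
```

```bash
python3 -c "
from h import *
stat();a=eyes.read_camera('side');crop(a,200,130,400,280,4,'pics/s10.png')"
```

```text
t=17.38 th_tool=0.203 th_pos=0.189 r=0.0922 z=0.2347 grasp=[ 0.5764 -0.1554  0.0797] F=[-0.23  0.16  0.15] M=[ 0.074 -0.     0.001] Tcw=-0.023 gap=0.0559 tilt=[-0.0001 -0.    ]
```

View pics/s10.png

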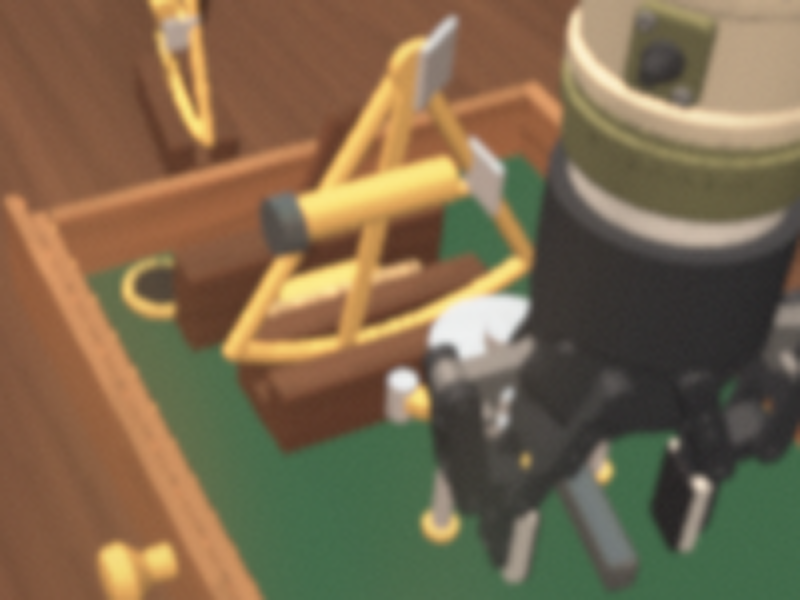

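>>> carry_out(
  motion=[
    {"jaw":0.3,"tx":0,"ty":0,"tz":-1,"wx":0,"wy":0,"wz":0},
    {"jaw":0.3,"tx":0,"ty":0,"tz":-3,"wx":0,"wy":0,"wz":0},
    {"jaw":0.3,"tx":0,"ty":0,"tz":-3,"wx":0,"wy":0,"wz":0},
    {"jaw":0.3,"tx":0,"ty":0,"tz":-3,"wx":0,"wy":0,"wz":0},
    {"jaw":0.3,"tx":0,"ty":0,"tz":-3,"wx":0,"wy":0,"wz":0},
    {"jaw":0.3,"tx":-4,"ty":-3,"tz":0,"wx":0,"wy":0,"wz":0},
    {"jaw":0.3,"tx":-4,"ty":-3,"tz":0,"wx":0,"wy":0,"wz":0},
    {"jaw":0.3,"tx":-4,"ty":-3,"tz":0,"wx":0,"wy":0,"wz":0},
    {"jaw":0.3,"tx":-4,"ty":-3,"tz":0,"wx":0,"wy":0,"wz":0},
    {"jaw":0.3,"tx":-4,"ty":-3,"tz":0,"wx":0,"wy":0,"wz":0},
    {"jaw":0.3,"tx":0,"ty":0,"tz":0,"wx":0,"wy":0,"wz":0},
    {"jaw":0.3,"tx":0,"ty":0,"tz":0,"wx":0,"wy":0,"wz":0},
  ],
)

```text
clock: 18.92
tcp_pos: [0.3893, -0.321, 0.3654]
orientation: [0.0, 0.775, 0.632, 0.0]
wrist_force: [0.1, 0.2, 0.8]
finger_gap: 0.0554
```

```bash
python3 -c "
from h import *
stat();a=eyes.read_camera('top');crop(a,205,90,415,240,3.8,'pics/t11.png');a=eyes.read_camera('side');crop(a,200,130,400,280,4,'pics/s11.png')"
```

```text
t=18.93 th_tool=0.204 th_pos=0.674 r=0.3278 z=0.3654 grasp=[ 0.3894 -0.3211  0.2104] F=[0.14 0.25 0.84] M=[-0.012 -0.045 -0.026] Tcw=-0.041 gap=0.0554 tilt=[ 0.0009 -0.0005]
```

View pics/t11.png

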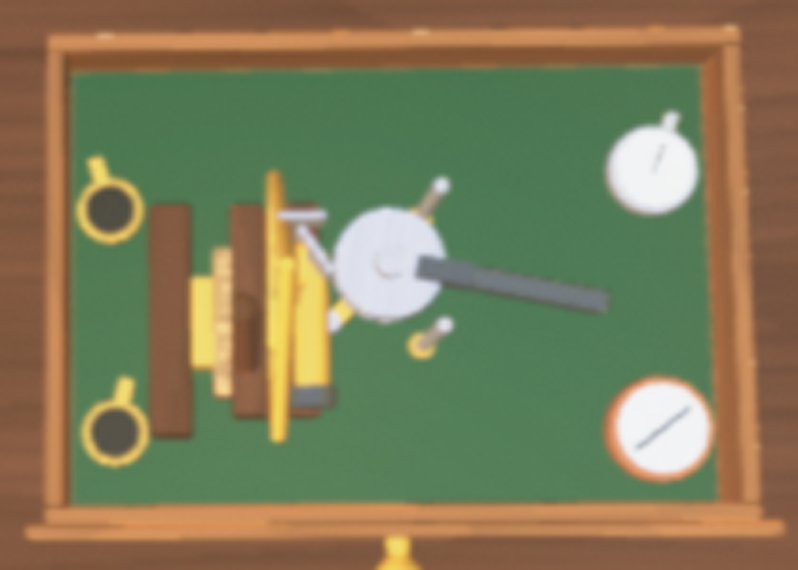

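View pics/s11.png

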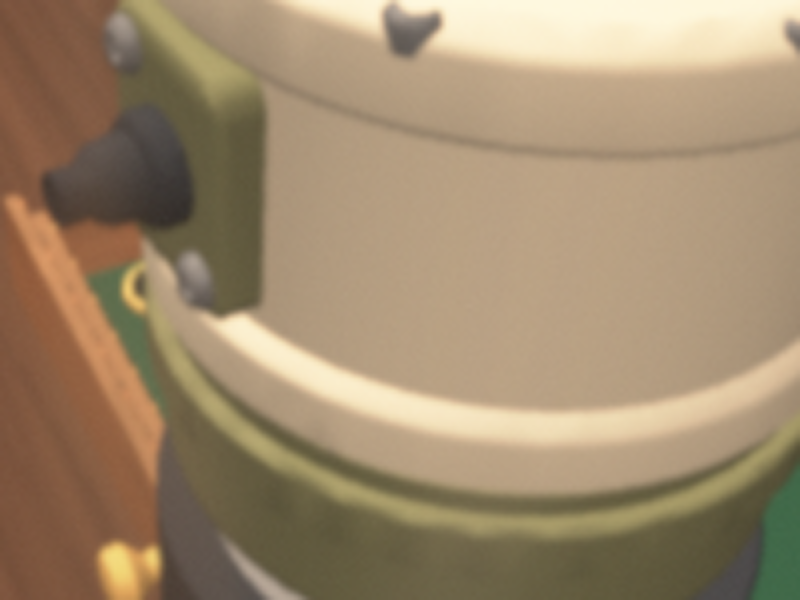

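```bash
python3 -c "
from workcell import env
print(env.hand_in())"
```

```text
the job is handed in; nothing more can be done
None
```

The sextant stand is clamped home against the cork pad, and the job was handed in at about 19 s on the robot's clock.

- **How it was done:** I turned the lever clockwise to just short of its stop. Then I lifted it 8.5 mm, swung it back three serrations and dropped it in. One stroke shoved the stand onto the pad. The stand came up slightly askew and squared itself as I went on in small steps.
- **Nip:** I stopped when the lever torque averaged 1.55 N m over 10 readings, inside the 1.5 to 1.6 asked for. Single readings scattered by about 0.06 N m, with one momentary reading of 1.67. The 12 to 17 N nip is inferred from that torque; I had no direct reading of it.
- **Letting go:** I backed the lever off within its play until the torque read zero, then opened the jaws and moved clear. The lever was back at its engaged height: the tool stood at 0.235 m, as at the first grasp, against 0.244 m when lifted.
- **Last checks:** The final top view shows the stand square on the cork, the dog against it, and the stopwatch, compass and shades where they lay at the start. The last side view was blocked by the arm, so it confirmed nothing.

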